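# Release a memory cartridge from its push-push dock

## Task

Lift the deep dust cover straight up off the covered cartridge dock and stand it upright on a clear patch of the bench. Then press the cartridge down to trip its push-push catch, let it spring up (never pull it while it is still latched), draw it out and stand it upright on the rubber pad in the free bay of the storage tray. Leave the slim cartridge latched in the other dock, and disturb nothing else on the bench.

Things in the scene. Friction and masses are not known exactly. Their poses are not given: they have to be found in the camera images.
- dock: Fixed dark steel cartridge dock on a grey plinth, under the dust cover at the start. Origin: centre of its underside, on the bench; z up. Plinth 72 mm (x) by 110 mm (y) by 30 mm high; on it a head 40 mm (x) by 86 mm (y) that reaches 75 mm above the bench. In the middle of the head's top a well, 20 mm (x) by 56 mm (y), holds the cartridge. Its place is swapped at random with that of slim_dock.
- dock_sled (a joint): The hidden sled that carries the cartridge in the dock's well; slides vertically (m), positive down. 0: latched (as at the start), the cartridge's top 8 mm above the head's top. Pushing down meets a spring of about 5 to 6 N. Past about +0.003 the catch has tripped; +0.006 is the bottom stop. When then let go it springs up to -0.022 in about 0.3 s and stays; pressed fully again, it latches again.
- cartridge: Loose black cartridge, a plain upright block 18 mm (x, thickness) by 54 mm (y) by 60 mm tall, 0.09 kg, in the dock's well, square with it. Origin: centre of its underside; z up. Underside 23 mm above the bench when latched, 45 mm when sprung up (its top then at 105 mm, 30 mm out of the dock; 30 mm are still in the well).
- cover: Loose grey dust cover, 0.14 kg, a deep box open at the bottom, slid over the dock's head, square with it, rim on the plinth (30 mm up). Origin: centre of its lower rim. Outside 48 (x) by 94 (y) by 59 mm high, walls 2.5, 1.5 mm clearance all round; overlaps the head by 45 mm, must rise 55 mm to clear the cartridge. On top a grip rib 14 (x) by 50 (y) mm, from 59 to 77 mm above the rim.
- tray: Fixed aluminium storage tray 160 mm (x) by 72 mm (y), walls 36 mm high and 4 mm thick, floor 4 mm. Two partitions make three bays, each about 48 mm (x) by 64 mm (y), with centres at x = -52, 0 and +52 mm. Origin: centre of its underside, on the bench. One bay holds a spare cartridge, one an adapter block and one, the free bay, only the rubber pad; which is which varies.
- pad: Black rubber pad 43 mm (x) by 59 mm (y) by 4 mm, lying loose on the floor of the free bay, square with the tray. Origin: centre of its underside, 4 mm above the bench. The cartridge is to stand here, its thickness (x) along the tray's x, its underside on the pad, 8 mm above the bench.
- spare: Bystander: a spare cartridge like the other one (18 by 54 by 60 mm, standing upright) in one bay of the tray, square with it. Origin: centre of its underside.
- adapter: Bystander: adapter block 30 mm (x) by 50 mm (y), 30 mm high with a narrow steel connector up to 44 mm, in one bay of the tray. Origin: centre of its underside.
- slim_dock: Bystander: the second, uncovered dock, fixed, of the same kind but with a slim cartridge. Plinth 65 mm (x) by 110 mm (y) by 30 mm, head 33 mm (x) by 86 mm (y) to 75 mm above the bench. Origin: centre of its underside.
- slim_dock_sled (a joint): Bystander: the slim dock's sled, the same mechanism as dock_sled; 0 latched, positive downward. It must stay latched and unpressed.
- slim_cartridge: Bystander: slim cartridge 11 mm (x) by 54 mm (y) by 60 mm tall, latched in the slim dock with its top 8 mm above the head. Origin: centre of its underside.
- spray_can: Bystander: upright spray can, 52 mm across, 110 mm tall. Origin: centre of its underside.
- heatsink: Bystander: finned aluminium heat sink 70 by 70 mm, 42 mm high. Origin: centre of its underside.
- multimeter: Bystander: yellow multimeter lying flat, 75 mm (x) by 140 mm (y) by 34 mm. Origin: centre of its underside.
- screw_jar: Bystander: upright glass jar, 56 mm across, 70 mm tall. Origin: centre of its underside.
- screwdriver: Bystander: black-handled screwdriver, 190 mm long, lying flat along its x axis; origin near its middle.
- spool: Bystander: copper wire spool standing on its flange, 60 mm across, 42 mm high. Origin: centre of its underside.
Things that resemble listed ones, but are neither listed nor needed, are in the scene too. What is shaped like the dock but pink is not meant.

How it is judged:
On the way, in this order (a step that is already met when the one before it is completed fails the run):
1. the dust cover is off the dock, stands upright on the bench and has been let go (height (world z) of cover below 0.006 m and angle between cover's own z axis and vertical below 0.1 rad and horizontal distance between cover and dock above 0.07 m and contact force between the fingers and cover below 0.2 N), for 0.2 s.
2. the cartridge is pressed down past the catch's trip point (3 mm) (value of joint dock_sled above 0.003 m), for 0.02 s.
3. the catch has let go and the sled has sprung up (18 mm or more above the latched height) (value of joint dock_sled below -0.018 m), for 0.05 s.
At the end, for the whole second after the job is handed in: Cartridge at rest, upright (0.1 rad), on the pad in the free bay, within 16 mm (pad x) and 12 mm (pad y) of its centre; dock sled sprung up (past -18 mm); cover at rest, upright (0.1 rad), on the bench, over 70 mm from the dock, centre to centre; slim dock still latched (-2 to +1.5 mm) (x of cartridge in the frame of pad between -0.016 and 0.016 m and y of cartridge in the frame of pad between -0.012 and 0.012 m and z of cartridge in the frame of pad between 0.002 and 0.007 m and angle between each of cartridge, cover's own z axis and vertical below 0.1 rad and linear speed of each of cartridge, cover below 0.02 m/s and value of joint dock_sled below -0.018 m and height (world z) of cover below 0.006 m and horizontal distance between cover and dock above 0.07 m and value of joint slim_dock_sled between -0.002 and 0.0015 m); the robot touches nothing.
It fails at once if the cartridge is pulled out of the dock (underside above 50 mm in the dock) while the sled is not yet sprung up (z of cartridge in the frame of dock above 0.05 m and horizontal distance between cartridge and dock below 0.03 m and value of joint dock_sled above -0.015 m).
It fails at once if the slim cartridge is pressed down (2 mm) or moved by more than 10 mm (value of joint slim_dock_sled above 0.002 m or distance of slim_cartridge from where it was at the start of the episode above 0.01 m).
It fails at once if the spare cartridge or the adapter in the tray is moved by more than 20 mm or tipped (0.3 rad) (distance of any of spare, adapter from where it was at the start of the episode above 0.02 m or angle between any of spare, adapter's own z axis and vertical above 0.3 rad).
It fails at once if a bystander on the bench (spray can, heat sink, multimeter, jar, screwdriver or spool) is moved by more than 20 mm (distance of any of spray_can, heatsink, multimeter, screw_jar, screwdriver, spool from where it was at the start of the episode above 0.02 m).
It also fails if it takes over 64 s, if anything falls off the work surface, if the arm or the gripper's body presses on something with over 40 N, if the wrist force passes 120 N, or if a joint passes its speed limit or range.

## Robot

A 7-joint arm with a two-finger parallel gripper is mounted at the origin on the work surface. World frame = base frame: x ahead of the robot, y to its left, z up, the work surface at z = 0. Lengths are in m, angles in rad, forces in N, time in s.
With the tool pointing down it reaches from about 0.375 to 0.925 m from the base axis. Payload 3.1 kg.
Tool frame: the origin (TCP) lies at the very end of the fingers, on their centre line; the grasp point (between the pads) lies 19 mm behind it (bot.pinch_z is the distance from the TCP to the grasp point, in m); z points along the fingers, x is the direction in which the jaws open and shut, and the axes are right-handed (so a half turn about z gives the same grasp; the last joint's range is limited). The gripper opens to 85 mm and grips with 20 to 120 N. Pads are 22 mm wide; open, the fingers measure 114 mm over their backs; the gripper's body (76 mm by 85 mm) begins 54 mm behind the grasp point. The pads swing forward as they close: fully open they stand 13 mm farther back than shut.
Start: joints at [1.03, 0.383, 0.044, 1.598, -0.018, 1.161, -0.05], TCP at [0.279, -0.587, 0.231] pointing down, gripper open.
Joint ranges: [-2.61, 2.61], [-0.41, 2.15], [-1.48, 1.57], [0, 2.5], [-1.57, 4.71], [0.05, 1.97], [-2.85, 2.85]. Speed limits (rad/s): [2.79, 2.79, 3.14, 3.14, 3.14, 3.14, 3.14].

## Interface

Orientations are given as a unit quaternion [w, x, y, z].
In Python, from station import bot gives the robot as it stands. The module is installed in compiled form; this text tells all that it offers.
- The arm moves only by the shell command python3 -m handwheel 'ROWS' [OPENING] [FORCE]. ROWS is JSON, a list of rows, each a list of 4 numbers: the shift along the tool's x, y, z in units of 25 mm (1.0 is 25 mm), then the turn about the tool's z in units of 6 degrees (1.0 is 6 degrees). A call has 1 to 8 rows; each row shifts and turns the commanded pose from where the row before left it, along the tool's axes as they then stand; what a row does not reach is not made up. A row lasts 1/10 s, in which the tool goes at most 50 mm and 8.59 degrees, less where a joint would pass 70% of its speed; a pose out of reach is approached as far as the arm can. A call is refused whole if a number of a shift passes 1 or a number of a turn 1, either way. A call with a gripper value outside its range is refused whole. OPENING is the opening, from -1 (shut) to 1 (fully open), set as the call begins (- or left out, the last holds). The fingers move at their own pace and stop on an object; FORCE is the grip in N (left out, the last holds). Time passes only in rows, so rows that do not move let the fingers close. It gives the time, the measured TCP pose, the force and the opening at its end, in the units of the state.
- bot.sense(): the state, without advancing time (a new reading comes with each control period).
- bot.capture(name): name is "side" or "top" or "wrist"; returns a dict with "img" (384x512x3 uint8, red, green, blue), "fx", "fy", "cx", "cy" (pixels), "k1" (the pictures are not rectified: a ray, as slopes to the right and down, at radius r is drawn at 1 + k1 r^2 times it, then the intrinsics apply), "world_from_camera" (4x4, takes a point from camera to world coordinates). Camera axes: x right, y down, z forward; pixel columns grow to the right and rows downward; lengths in m; the calibration is good to about 2 mm. A picture is of the moment at which its call begins. There is no depth.
- bot.finish_job(): hands the job in, once; it reports no verdict.
The state is a dict: "clock": time; "q": joint angles; "dq": joint speeds; "tau": joint torques, N m; "position": TCP position; "tcp_rot": TCP orientation; "ft_force": force on the tool from outside, world axes, zero at the start; "wrist_torque": the same for the moment, N m; "grip_width": finger opening in m.
Only numpy, scipy, OpenCV 4.12 (cv2) and the standard library are available. Lean on these libraries where they do the work, as an engineer would, in place of code of your own. Each camera call takes 0.05 s, during which the arm holds its last target. There are 200 camera calls.

## Working session

There is one attempt and no reset: what is moved stays moved. The work goes in short steps, Python scripts to look and compute and a shell command to move; the robot and the scene stay as the last step left them, time stands still between calls to the robot, and variables do not carry over. Pictures are saved under pics/ and viewed, about 8 in all and at most 12, crops included, and the job is handed in when it is done.

```bash
mkdir -p pics; cat > h.py <<'E'
import numpy as np, cv2
from station import bot
from scipy.spatial.transform import Rotation as R
def cap(n,f=None):
    c=bot.capture(n)
    if f: cv2.imwrite('pics/'+f,c['img'][:,:,::-1])
    return c
def ray(c,u,v):
    x=(u-c['cx'])/c['fx'];y=(v-c['cy'])/c['fy']
    xd,yd=x,y
    for _ in range(20):
        s=1+c['k1']*(x*x+y*y);x,y=xd/s,yd/s
    T=np.array(c['world_from_camera']);return T[:3,3],T[:3,:3]@np.array([x,y,1])
def onz(c,u,v,z):
    o,d=ray(c,u,v);return o+d*(z-o[2])/d[2]
def proj(c,p):
    T=np.linalg.inv(np.array(c['world_from_camera']));q=T[:3,:3]@np.array(p)+T[:3,3]
    x,y=q[:2]/q[2];s=1+c['k1']*(x*x+y*y);return c['fx']*x*s+c['cx'],c['fy']*y*s+c['cy']
def rel(p,yaw=None):
    """tool-axis shift in 25mm units from the present pose to point p; jaw axis yaw"""
    s=bot.sense();q=np.array(s['tcp_rot']);r=R.from_quat(q[[1,2,3,0]])
    m=r.as_matrix();d=m.T@(np.array(p)-np.array(s['position']))
    jx=np.degrees(np.arctan2(m[1,0],m[0,0]))
    print('pos',np.round(s['position'],4),'tool x yaw',round(jx,2),'tilt',np.round(m[:,2],3),'units',np.round(d/0.025,3))
    return d/0.025
E
python3 - <<'E'
from h import *
import cv2
a=cap('top','top.png');b=cap('side','side.png');c=cap('wrist')
for n,k in (('top',a),('side',b),('wrist',c)): print(n,k['fx'],k['cx'],k['cy'],k['k1'],np.round(k['world_from_camera'],3).tolist())
cv2.imwrite('pics/t2.png',cv2.resize(a['img'][:,:,::-1],(800,600),interpolation=cv2.INTER_CUBIC))
cv2.imwrite('pics/s2.png',cv2.resize(b['img'][:,:,::-1],(800,600),interpolation=cv2.INTER_CUBIC))
print(bot.sense()); rel([0,0,0])
E
```

```text
top 370.05968296792736 256.04645132670515 187.3666260023745 0.030726153296642064 [[-0.024, -0.992, 0.124, 0.408], [-1.0, 0.026, 0.013, 0.047], [-0.016, -0.123, -0.992, 0.948], [0.0, 0.0, 0.0, 1.0]]
side 359.88681603689395 255.01448260783437 191.71732846715648 -0.037211144026808175 [[-0.689, -0.35, 0.634, -0.209], [-0.725, 0.321, -0.61, 0.774], [0.01, -0.88, -0.475, 0.597], [0.0, 0.0, 0.0, 1.0]]
wrist 331.515227567167 261.13386081606126 193.24378599129804 -0.052077980736638434 [[0.428, -0.863, -0.267, 0.346], [-0.904, -0.41, -0.124, -0.556], [-0.002, 0.294, -0.956, 0.372], [0.0, 0.0, 0.0, 1.0]]
{'clock': 0.15, 'q': array([ 1.03018943,  0.38366692,  0.04383389,  1.59921206, -0.01791274,
        1.16117693, -0.04989117]), 'dq': array([-0.00095601, -0.00236654,  0.00165506, -0.00416073,  0.00045055,
        0.00173862,  0.00290399]), 'tau': array([ 2.07234938e-03, -4.34050655e+01,  1.02712020e+00, -2.49981362e+01,
        1.07706286e-02,  7.19147691e-03,  1.26954089e-05]), 'position': array([ 0.27820808, -0.58664122,  0.23016343]), 'tcp_rot': array([-5.14575887e-04,  8.45149893e-01, -5.34528377e-01, -8.98641914e-04]), 'ft_force': array([ 0.34172483,  0.50891127, -0.35758215]), 'wrist_torque': array([-0.0011441 ,  0.02461105, -0.03676593]), 'grip_width': 0.08578221636059413}
pos [ 0.2782 -0.5866  0.2302] tool x yaw -64.62 tilt [-0.001  0.002 -1.   ] units [-2.5952e+01 -3.0000e-03  9.2600e+00]
```

View pics/t2.png

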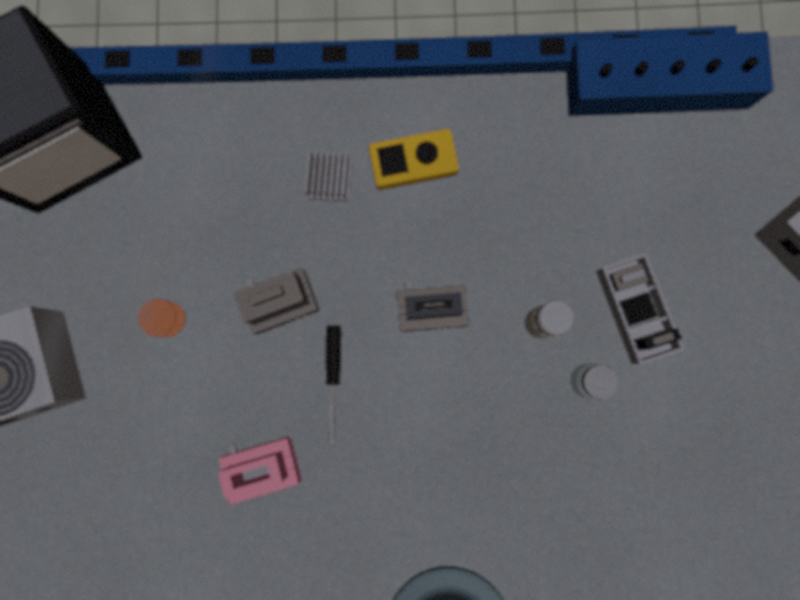

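View pics/s2.png

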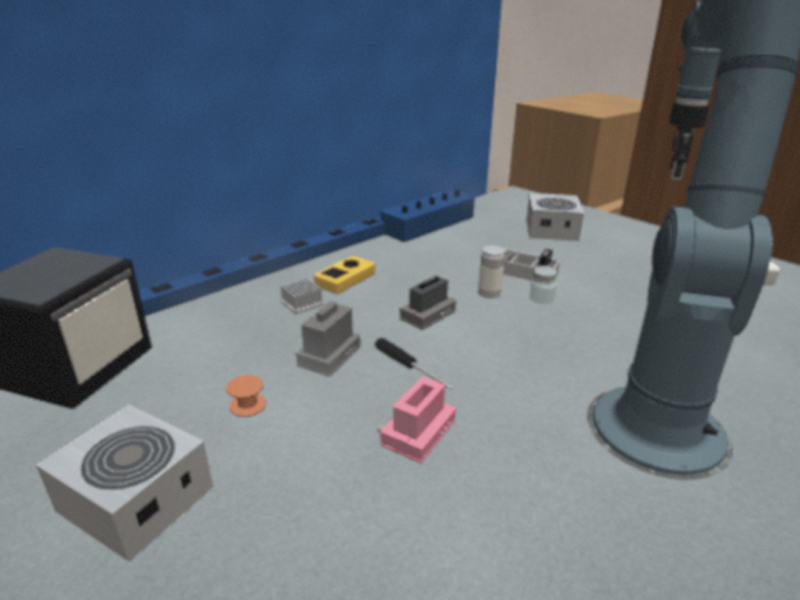

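```bash
python3 - <<'E'
from h import *
a=cap('top')
s=lambda u,v,z:np.round(onz(a,u*.64,v*.64,z)[:2],3)
print('rib',s(250,300,.107),s(286,288,.107))
print('plinth',s(255,332,.03),s(318,311,.03))
print('tray pad',s(640,308,.008),'long',s(608,265,.036),s(637,362,.036),s(682,348,.036),s(648,257,.036))
for n,p,z in [('spool',(162,317),.04),('slim',(433,306),.08),('driver',(333,355),.01),('tip',(332,443),.01),('sink',(328,176),.04),('meter',(414,158),.03),('pink',(260,470),.05),('can',(556,318),.11),('jar',(600,382),.07)]: print(n,s(*p,z))
rel([0,0,0])
cr=cv2.resize(a['img'][150:240,130:320,::-1],None,fx=4,fy=4,interpolation=cv2.INTER_CUBIC)
E
```

```text
rib [0.508 0.279] [0.524 0.226]
plinth [0.466 0.291] [0.496 0.191]
tray pad [ 0.49  -0.327] long [ 0.557 -0.271] [ 0.404 -0.305] [ 0.424 -0.375] [ 0.568 -0.334]
spool [0.493 0.435]
slim [0.495 0.01 ]
driver [0.426 0.17 ]
tip [0.288 0.173]
sink [0.715 0.172]
meter [0.745 0.031]
pink [0.256 0.277]
can [ 0.47  -0.166]
jar [ 0.376 -0.235]
pos [ 0.2783 -0.5868  0.2304] tool x yaw -64.62 tilt [-0.001  0.002 -1.   ] units [-2.596e+01 -3.000e-03  9.260e+00]
```

```bash
python3 -m handwheel '[[-0.5,-1,-0.2,0],[-0.5,-1,-0.2,0],[-0.5,-1,-0.2,0],[-0.5,-1,-0.2,0],[-0.5,-1,-0.2,0],[-0.5,-1,0,0],[-0.5,-1,0,0],[-0.5,-1,0,0]]' 1
python3 -m handwheel '[[-0.5,-1,0,0],[-0.5,-1,0,0],[-0.5,-1,0,0],[-0.5,-1,0,-1],[0,0,0,-1],[0,0,0,-1],[0,0,0,-1],[0,0,0,-1]]'
python3 -m handwheel '[[0,0,0,-1],[0,0,0,-1],[0,0,0,-1],[0,0,0,-1],[0,0,0,-1],[0,0,0,-1],[0,0,0,-1],[0,0,0,-1]]'
python3 -m handwheel '[[0,0,0,-0.3],[0,0,0,0],[0,0,0,0]]'
python3 - <<'E'
from h import *
w=cap('wrist','w1.png'); rel([.516,.252,.25])
np.save('w1.npy',w,allow_pickle=True)
cv2.imwrite('pics/w1b.png',cv2.resize(w['img'][:,:,::-1],(800,600),interpolation=cv2.INTER_CUBIC))
E
```

```text
clock: 1.0
position: [0.4168, -0.4102, 0.2561]
tcp_rot: [-0.0, 0.845, -0.535, -0.0]
ft_force: [-0.5, -0.8, 0.3]
grip_width: 0.0856
clock: 1.8
position: [0.4851, -0.323, 0.2559]
tcp_rot: [-0.0, 0.955, -0.295, -0.0]
ft_force: [-0.4, -1.0, -0.7]
grip_width: 0.0855
clock: 2.6
position: [0.485, -0.3231, 0.256]
tcp_rot: [-0.0, 0.993, 0.119, -0.0]
ft_force: [-0.5, -0.4, -0.5]
grip_width: 0.0854
clock: 2.9
position: [0.4851, -0.3232, 0.2561]
tcp_rot: [-0.0, 0.991, 0.132, -0.0]
ft_force: [-0.4, 0.2, 0.2]
grip_width: 0.0853
pos [ 0.4852 -0.3232  0.2561] tool x yaw 15.13 tilt [-0.  0. -1.] units [  7.196 -21.889   0.248]
```

View pics/w1b.png

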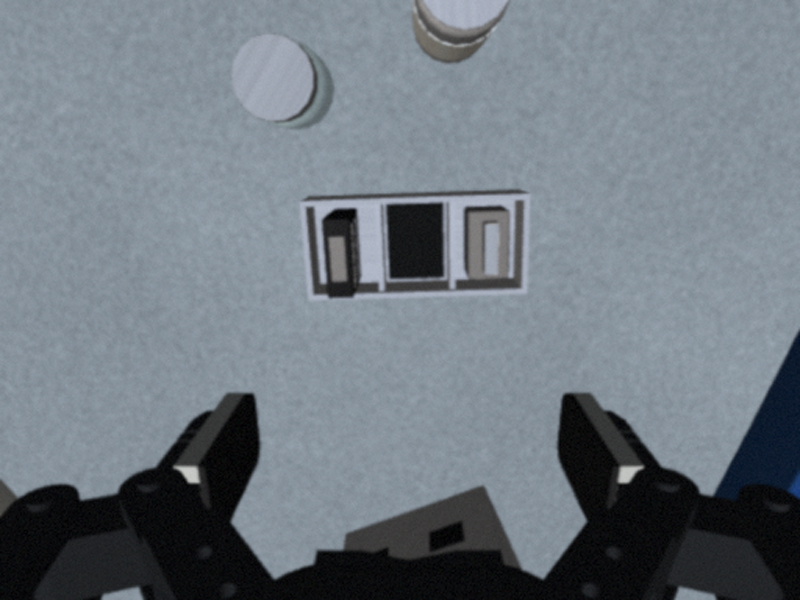

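```bash
python3 - <<'E'
from h import *
w=np.load('w1.npy',allow_pickle=True).item()
g=cv2.cvtColor(w['img'],cv2.COLOR_RGB2GRAY)
m=np.uint8(g<60)*255; m[:125]=0;m[195:]=0;m[:,:240]=0;m[:,295:]=0
cs,_=cv2.findContours(m,0,1);c=max(cs,key=cv2.contourArea);r=cv2.minAreaRect(c);print(r)
P=np.array([onz(w,*p,.008)[:2] for p in cv2.boxPoints(r)]);print(P.round(4),P.mean(0),[np.linalg.norm(P[i]-P[i-1]).round(4) for i in range(4)],[np.degrees(np.arctan2(*(P[i]-P[i-1])[::-1])).round(1) for i in range(4)])
Q=np.array([onz(w,u*.64,v*.64,.036)[:2] for u,v in [(303,201),(526,193),(526,291),(311,299)]]);print(Q.round(4),Q.mean(0),[np.degrees(np.arctan2(*(Q[i]-Q[j])[::-1])).round(1) for i,j in((1,0),(2,3))])
E
python3 -m handwheel '[[0.33,-1,0,0],[0.33,-1,0,0],[0.33,-1,0,0],[0.33,-1,0,0],[0.33,-1,0,0],[0.33,-1,0,0],[0.33,-1,0,0],[0.33,-1,0,0]]'
python3 -m handwheel '[[0.33,-1,0,0],[0.33,-1,0,0],[0.33,-1,0,0],[0.33,-1,0,0],[0.33,-1,0,0],[0.33,-1,0,0],[0.33,-1,0,0],[0.33,-1,0,0]]'
python3 -m handwheel '[[0.33,-1,0,0],[0.33,-1,0,0],[0.33,-1,0,0],[0.33,-1,0,0],[0.33,-0.4,0,0],[0,0,0,0],[0,0,0,0],[0,0,0,0]]'
python3 - <<'E'
from h import *
w=cap('wrist','w2.png'); rel([.516,.252,.25])
np.save('w2.npy',w,allow_pickle=True)
cv2.imwrite('pics/w2b.png',cv2.resize(w['img'][:,:,::-1],(800,600),interpolation=cv2.INTER_CUBIC))
E
```

```text
((265.0, 153.5), (47.0, 34.0), 90.0)
[[ 0.4619 -0.2972]
 [ 0.5002 -0.2868]
 [ 0.5159 -0.3412]
 [ 0.4761 -0.3519]] [ 0.48854651 -0.31926249] [np.float64(0.0565), np.float64(0.0397), np.float64(0.0566), np.float64(0.0413)] [np.float64(104.5), np.float64(15.1), np.float64(-73.9), np.float64(-164.9)]
[[ 0.4052 -0.3076]
 [ 0.5528 -0.2621]
 [ 0.5755 -0.3289]
 [ 0.4254 -0.3757]] [ 0.48971994 -0.3185686 ] [np.float64(17.2), np.float64(17.3)]
clock: 3.75
position: [0.4966, -0.1118, 0.2564]
tcp_rot: [0.0, 0.991, 0.132, 0.0]
ft_force: [0.5, 1.0, -0.4]
grip_width: 0.0854
clock: 4.55
position: [0.508, 0.0984, 0.2564]
tcp_rot: [0.0, 0.991, 0.132, 0.0]
ft_force: [0.0, -0.0, -0.3]
grip_width: 0.0853
clock: 5.35
position: [0.5195, 0.2121, 0.256]
tcp_rot: [0.001, 0.991, 0.131, -0.0]
ft_force: [-0.5, 0.2, -0.5]
grip_width: 0.0855
pos [0.5194 0.2122 0.256 ] tool x yaw 15.0 tilt [-0.    -0.001 -1.   ] units [ 0.28  -1.574  0.239]
```

View pics/w2b.png

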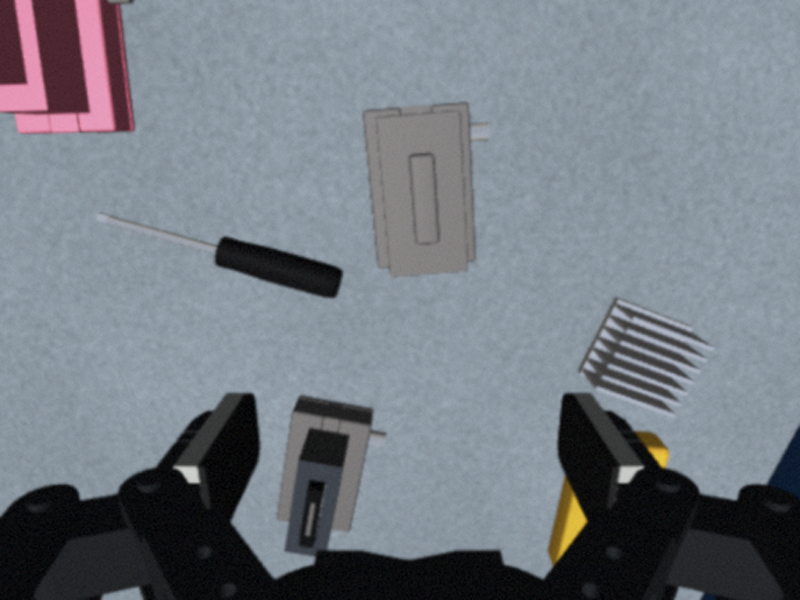

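```bash
python3 - <<'E'
from h import *
w=np.load('w2.npy',allow_pickle=True).item()
def q(L,z):
    P=np.array([onz(w,u*.64,v*.64,z)[:2] for u,v in L]);a,b=(P[0]+P[1])/2,(P[2]+P[3])/2
    d=a-b;print(P.mean(0).round(4),'yaw',np.degrees(np.arctan2(d[1],d[0])).round(1)-90,np.linalg.norm(d).round(3));return P.mean(0)
r=q([(409,155),(433,153),(439,241),(415,244)],.107)
q([(376,113),(462,109),(469,270),(392,276)],.089)
q([(364,111),(467,103),(475,261),(378,268)],.03)
rel([*r,.1])
E
```

```text
[0.5163 0.2568] yaw 19.400000000000006 0.049
[0.5172 0.2575] yaw 19.599999999999994 0.095
[0.5168 0.2561] yaw 19.400000000000006 0.109
pos [0.5194 0.2122 0.256 ] tool x yaw 15.0 tilt [-0.    -0.001 -1.   ] units [ 0.345 -1.765  6.239]
```

```bash
python3 -m handwheel '[[0.17,-0.9,0,0],[0.17,-0.87,0,0],[0,0,1,-0.75],[0,0,1,0],[0,0,1,0],[0,0,1,0],[0,0,0,0],[0,0,0,0]]' -0.3 30
python3 - <<'E'
from h import *
rel([.5167,.2568,.0915]); w=cap('wrist');cv2.imwrite('pics/w3b.png',w['img'][:,:,::-1])
E
```

```text
clock: 6.2
position: [0.5159, 0.2582, 0.1563]
tcp_rot: [0.0, 0.985, 0.17, -0.0]
ft_force: [0.0, -0.4, 0.5]
grip_width: 0.0299
pos [0.5159 0.2582 0.1563] tool x yaw 19.58 tilt [-0.001 -0.001 -1.   ] units [0.015 0.062 2.593]
```

View pics/w3b.png

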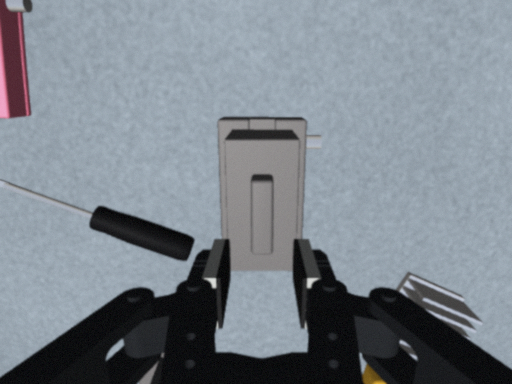

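The picture shows the rib (column about 262) centred between the fingers (about 230 to 298) and square to them. Next I descend and grip.

```bash
python3 -m handwheel '[[0,0.06,0.8,0],[0,0,0.8,0],[0,0,0.6,0],[0,0,0.38,0],[0,0,0,0],[0,0,0,0]]'
python3 -m handwheel '[[0,0,0,0],[0,0,0,0],[0,0,0,0],[0,0,0,0],[0,0,0,0],[0,0,0,0]]' -1 50
python3 -m handwheel '[[0,0,-0.4,0],[0,0,-0.4,0],[0,0,-0.4,0],[0,0,-0.4,0],[0,0,-0.4,0],[0,0,-0.4,0],[0,0,-0.4,0],[0,0,-0.4,0]]'
python3 - <<'E'
from h import *
rel([.64,.32,.165])
E
```

```text
clock: 6.85
position: [0.5166, 0.2583, 0.0924]
tcp_rot: [-0.0, 0.985, 0.171, 0.001]
ft_force: [0.2, 0.1, 0.5]
grip_width: 0.0299
clock: 7.45
position: [0.5169, 0.2585, 0.0929]
tcp_rot: [-0.0, 0.985, 0.171, 0.001]
ft_force: [-0.3, -0.3, 6.1]
grip_width: 0.0128
clock: 8.25
position: [0.5161, 0.2579, 0.1727]
tcp_rot: [0.0, 0.985, 0.171, 0.0]
ft_force: [0.7, 0.7, -1.6]
grip_width: 0.012
pos [0.5161 0.2579 0.1727] tool x yaw 19.68 tilt [ 0.  0. -1.] units [ 5.502 -0.671  0.309]
```

```bash
python3 -m handwheel '[[0.5,-0.07,0,0],[0.9,-0.1,0,0],[1,-0.1,0,0],[1,-0.1,0,0],[1,-0.1,0,0],[0.7,-0.1,0,0],[0.4,-0.1,0,0],[0,0,0,0]]'
python3 - <<'E'
from h import *
s=cap('side');cv2.imwrite('pics/s3.png',cv2.resize(s['img'][160:300,120:320,::-1],None,fx=4,fy=4,interpolation=cv2.INTER_CUBIC)); rel([.64,.32,.064])
E
```

```text
clock: 9.05
position: [0.6405, 0.3207, 0.1717]
tcp_rot: [-0.0, 0.985, 0.171, -0.0]
ft_force: [-0.3, -0.9, -0.1]
grip_width: 0.0127
pos [0.6395 0.3202 0.1717] tool x yaw 19.69 tilt [-0.001  0.    -1.   ] units [0.018 0.017 4.306]
```

View pics/s3.png

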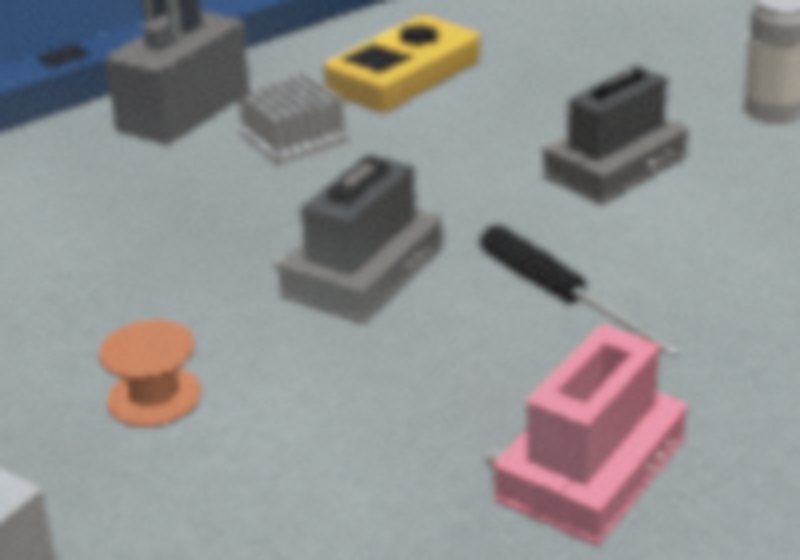

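The cover hangs level in the gripper (crop 175,80). The dock is uncovered, with the cartridge still latched (360,185). Next I lower the cover over the clear patch.

```bash
python3 -m handwheel '[[0,0,0.8,0],[0,0,0.8,0],[0,0,0.8,0],[0,0,0.8,0],[0,0,0.5,0],[0,0,0.3,0],[0,0,0.15,0],[0,0,0,0]]'
python3 -m handwheel '[[0,0,0.1,0],[0,0,0.05,0],[0,0,0,0],[0,0,0,0]]'
```

```text
clock: 9.9
position: [0.64, 0.3201, 0.068]
tcp_rot: [-0.0, 0.985, 0.171, -0.0]
ft_force: [0.2, 0.6, -1.5]
grip_width: 0.0125
clock: 10.3
position: [0.6402, 0.32, 0.0647]
tcp_rot: [-0.0, 0.985, 0.171, 0.0]
ft_force: [0.3, -0.8, -1.4]
grip_width: 0.0125
```

```bash
python3 -m handwheel '[[0,0,0.05,0],[0,0,0.04,0],[0,0,0,0],[0,0,0,0]]'
python3 -m handwheel '[[0,0,0.03,0],[0,0,0.03,0],[0,0,0,0],[0,0,0,0]]'
```

```text
clock: 10.7
position: [0.6403, 0.3201, 0.0631]
tcp_rot: [0.0, 0.985, 0.171, 0.0]
ft_force: [-1.1, -1.6, 5.2]
grip_width: 0.0123
clock: 11.1
position: [0.6403, 0.3201, 0.063]
tcp_rot: [0.0, 0.985, 0.171, 0.0]
ft_force: [-4.2, -3.2, 10.3]
grip_width: 0.013
```

```bash
python3 -m handwheel '[[0,0,0,0],[0,0,0,0],[0,0,0,0],[0,0,0,0],[0,0,-0.5,0],[0,0,-1,0],[0,0,-1,0],[0,0,-1,0]]' -0.3 30
python3 -m handwheel '[[-0.6,0.08,0,0],[-1,0.12,0,0],[-1,0.12,0,0],[-1,0.12,0,0],[-0.9,0.12,0,0],[-0.4,0,0,0],[0,0,0,0]]' -1
python3 - <<'E'
from h import *
w=cap('wrist');np.save('w4.npy',w,allow_pickle=True);rel([.5167,.2573,.09])
cv2.imwrite('pics/w4b.png',cv2.resize(w['img'][:,:,::-1],(800,600),interpolation=cv2.INTER_CUBIC))
E
```

```text
clock: 11.9
position: [0.6401, 0.3202, 0.1498]
tcp_rot: [-0.0, 0.985, 0.171, 0.0]
ft_force: [0.1, 0.1, -0.6]
grip_width: 0.0302
clock: 12.6
position: [0.5287, 0.2655, 0.1487]
tcp_rot: [0.0, 0.985, 0.171, 0.0]
ft_force: [0.6, 0.8, 0.4]
grip_width: -0.0002
pos [0.5299 0.266  0.1489] tool x yaw 19.69 tilt [ 0.002  0.001 -1.   ] units [-0.617  0.149  2.354]
```

View pics/w4b.png

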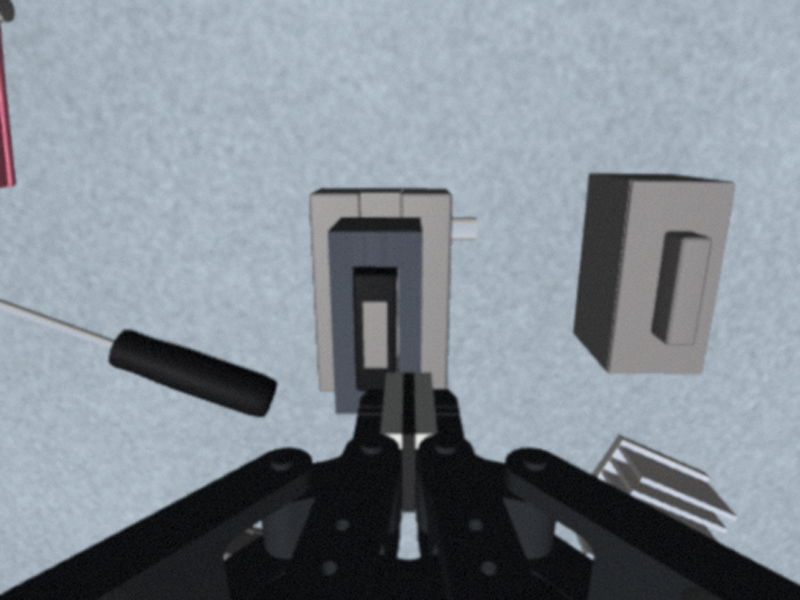

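The picture shows the cover standing upright on the bench (660,275), let go. The cartridge top is at about (376,332) in the dock and the shut fingers are at (408,375).

```bash
python3 - <<'E'
from h import *
w=np.load('w4.npy',allow_pickle=True).item()
for z,L in ((.083,[(355,274),(397,274),(397,388),(357,388)]),(.083,[(363,302),(387,302),(387,368),(363,368)])):
    P=np.array([onz(w,u*.64,v*.64,z)[:2] for u,v in L]);print(P.round(4).tolist(),P.mean(0).round(4))
rel([*P.mean(0),.085])
E
```

```text
[[0.5001, 0.2789], [0.5165, 0.2847], [0.5337, 0.2356], [0.517, 0.2296]] [0.5168 0.2572]
[[0.507, 0.2685], [0.5165, 0.2719], [0.5264, 0.2432], [0.5165, 0.2397]] [0.5166 0.2558]
pos [0.5299 0.266  0.1489] tool x yaw 19.69 tilt [ 0.002  0.001 -1.   ] units [-0.641  0.203  2.554]
```

```bash
python3 -m handwheel '[[-0.4,0.1,0,0],[-0.23,0.07,0,0],[0,0,0.8,0],[0,0,0.8,0],[0,0,0.5,0],[0,0,0.3,0],[0,0,0,0],[0,0,0,0]]' -1
python3 -m handwheel '[[0,0,0.1,0],[0,0,0.1,0],[0,0,0.1,0],[0,0,0,0]]'
```

```text
clock: 13.45
position: [0.5164, 0.2567, 0.0885]
tcp_rot: [-0.0, 0.985, 0.171, 0.0]
ft_force: [-0.2, 0.2, 0.5]
grip_width: -0.0
clock: 13.85
position: [0.5167, 0.2567, 0.0814]
tcp_rot: [-0.0, 0.985, 0.171, 0.001]
ft_force: [-0.2, -0.6, 3.2]
grip_width: -0.0002
```

```bash
python3 -m handwheel '[[0,0,0.08,0],[0,0,0.08,0],[0,0,0.04,0],[0,0,0,0],[0,0,0,0]]'
```

```text
clock: 14.35
position: [0.5171, 0.2569, 0.0772]
tcp_rot: [-0.0, 0.985, 0.171, 0.001]
ft_force: [-0.8, -1.1, 6.9]
grip_width: -0.0002
```

```bash
python3 -m handwheel '[[0,0,0.04,0],[0,0,0,0],[0,0,0,0]]'
python3 -m handwheel '[[0,0,-0.4,0],[0,0,-0.8,0],[0,0,-1,0],[0,0,-1,0],[0,0,0,0],[0,0,0,0],[0,0,0,0],[0,0,0,0]]' -0.2 30
python3 - <<'E'
from h import *
w=cap('wrist');np.save('w5.npy',w,allow_pickle=True);rel([.5167,.2568,.078])
cv2.imwrite('pics/w5b.png',cv2.resize(w['img'][:,:,::-1],(800,600),interpolation=cv2.INTER_CUBIC))
E
```

```text
clock: 14.65
position: [0.5177, 0.2572, 0.0772]
tcp_rot: [-0.0, 0.985, 0.171, 0.002]
ft_force: [-1.7, -1.2, 11.3]
grip_width: 0.0002
clock: 15.45
position: [0.5149, 0.2554, 0.1529]
tcp_rot: [0.0, 0.985, 0.171, -0.001]
ft_force: [-0.1, 0.3, 0.1]
grip_width: 0.0341
pos [0.515  0.2556 0.1531] tool x yaw 19.68 tilt [-0.002 -0.001 -1.   ] units [ 0.087 -0.024  3.003]
```

View pics/w5b.png

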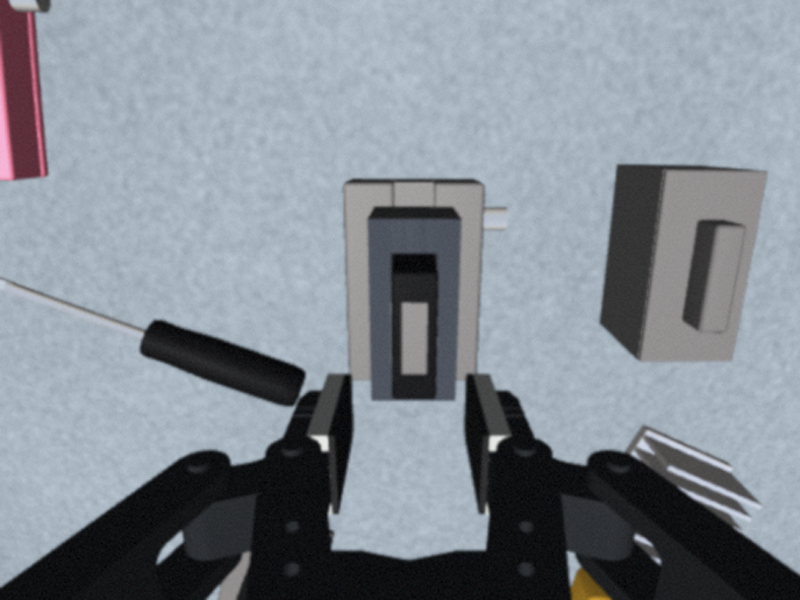

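The cartridge has sprung up: its top spans rows 270 to 397 and stands well proud of the head. It is centred between the open fingers at column 412, and the cover is still upright. Next I grip it just above the head.

```bash
python3 -m handwheel '[[0.07,0,0.6,0],[0,0,0.9,0],[0,0,0.8,0],[0,0,0.4,0],[0,0,0.24,0],[0,0,0,0],[0,0,0,0]]'
python3 -m handwheel '[[0,0,0,0],[0,0,0,0],[0,0,0,0],[0,0,0,0],[0,0,0,0]]' -1 50
```

```text
clock: 16.2
position: [0.5181, 0.2573, 0.0816]
tcp_rot: [-0.0, 0.985, 0.171, 0.001]
ft_force: [-0.8, -1.1, -0.2]
grip_width: 0.034
clock: 16.7
position: [0.5181, 0.2572, 0.0816]
tcp_rot: [-0.0, 0.985, 0.171, 0.001]
ft_force: [-0.5, 0.7, 1.7]
grip_width: 0.0169
```

```bash
python3 -m handwheel '[[0,0,-0.4,0],[0,0,-0.4,0],[0,0,-0.5,0],[0,0,-0.7,0],[0,0,-0.9,0],[0,0,-0.9,0],[0,0,-0.7,0],[0,0,0,0.4]]'
python3 -m handwheel '[[0,0,0,0],[0,0,0,0]]'
python3 - <<'E'
from h import *
rel([.489,-.319,.1])
E
```

```text
clock: 17.5
position: [0.5197, 0.2585, 0.1985]
tcp_rot: [-0.001, 0.989, 0.15, 0.004]
ft_force: [0.2, 0.1, -0.8]
grip_width: 0.0169
clock: 17.7
position: [0.5175, 0.2567, 0.1942]
tcp_rot: [0.0, 0.989, 0.151, 0.0]
ft_force: [1.0, -0.1, -0.5]
grip_width: 0.0167
pos [0.5175 0.2567 0.1942] tool x yaw 17.32 tilt [ 0. -0. -1.] units [-7.944 21.643  3.77 ]
```

```bash
python3 -m handwheel '[[-0.18,0.5,0,0],[-0.3,0.8,0,0],[-0.36,1,0,0],[-0.36,1,0,0],[-0.36,1,0,0],[-0.36,1,0,0],[-0.36,1,0,0],[-0.36,1,0,0]]'
python3 -m handwheel '[[-0.36,1,0,0],[-0.36,1,0,0],[-0.36,1,0,0],[-0.36,1,0,0],[-0.36,1,0,0],[-0.36,1,0,0],[-0.36,1,0,0],[-0.36,1,0,0]]'
python3 -m handwheel '[[-0.36,1,0,0],[-0.36,1,0,0],[-0.36,1,0,0],[-0.36,1,0,0],[-0.36,0.9,0,0],[-0.3,0.4,0,0],[0,0,0,0],[0,0,0,0]]'
python3 - <<'E'
from h import *
w=cap('wrist');np.save('w6.npy',w,allow_pickle=True);rel([.489,-.319,.0446])
cv2.imwrite('pics/w6b.png',cv2.resize(w['img'][:,:,::-1],(800,600),interpolation=cv2.INTER_CUBIC))
E
```

```text
clock: 18.5
position: [0.5078, 0.0606, 0.193]
tcp_rot: [0.0, 0.989, 0.15, -0.001]
ft_force: [-0.4, 0.1, -1.5]
grip_width: 0.0171
clock: 19.3
position: [0.498, -0.1513, 0.193]
tcp_rot: [-0.0, 0.989, 0.15, -0.001]
ft_force: [-0.2, 0.7, -0.9]
grip_width: 0.0171
clock: 20.1
position: [0.4882, -0.2905, 0.1932]
tcp_rot: [-0.001, 0.989, 0.15, -0.0]
ft_force: [0.0, 0.5, -1.0]
grip_width: 0.0171
pos [ 0.4887 -0.2897  0.1933] tool x yaw 17.39 tilt [-0.     0.001 -1.   ] units [-0.34   1.133  5.948]
```

View pics/w6b.png

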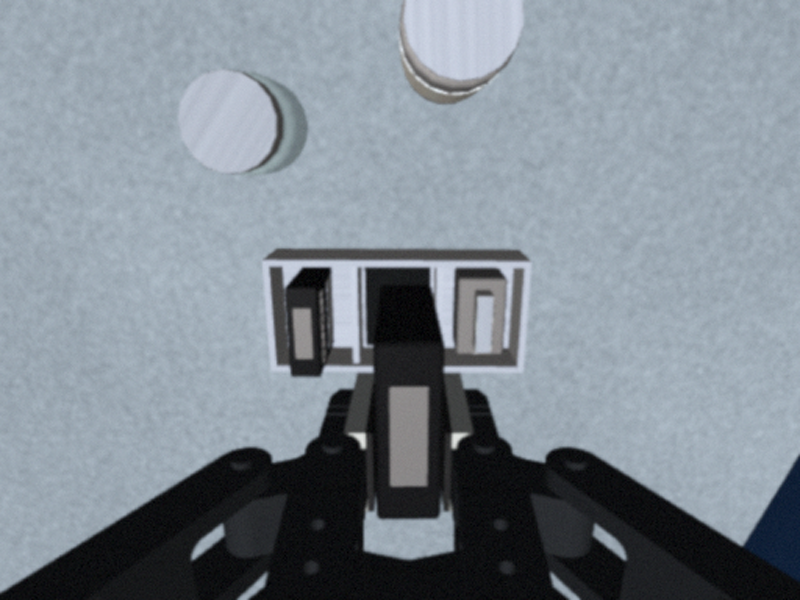

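```bash
python3 - <<'E'
from h import *
w=np.load('w6.npy',allow_pickle=True).item()
def m(L,z):
    P=np.array([onz(w,u*.64,v*.64,z)[:2] for u,v in L]);print(P.round(4).tolist(),P.mean(0).round(4));return P.mean(0)
t=m([(264,260),(530,260),(523,369),(275,372)],.036)
c=m([(374,344),(443,344),(439,517),(378,517)],.2167)
s=bot.sense()['position']; print('offset',c-s[:2]); rel([*(s[:2]+t-c),.0446]);rel([*t,.0446])
E
```

```text
[[0.4038, -0.308], [0.5544, -0.2613], [0.5757, -0.3283], [0.4263, -0.3769]] [ 0.4901 -0.3186]
[[0.4717, -0.2675], [0.488, -0.2625], [0.5034, -0.3119], [0.4871, -0.317]] [ 0.4876 -0.2897]
offset [-1.13353600e-03 -7.57643553e-05]
pos [ 0.4887 -0.2897  0.1933] tool x yaw 17.39 tilt [-0.     0.001 -1.   ] units [-0.25   1.142  5.948]
pos [ 0.4887 -0.2897  0.1933] tool x yaw 17.39 tilt [-0.     0.001 -1.   ] units [-0.294  1.132  5.948]
```

```bash
python3 -m handwheel '[[-0.14,0.6,0,0],[-0.14,0.54,0,0],[0,0,0,0],[0,0,0.7,0],[0,0,0.9,0],[0,0,0.9,0],[0,0,0.6,0],[0,0,0,0]]'
python3 -m handwheel '[[0,0,0.6,0],[0,0,0.6,0],[0,0,0.6,0],[0,0,0.4,0],[0,0,0.25,0],[0,0,0.1,0],[0,0,0,0],[0,0,0,0]]'
```

```text
clock: 20.95
position: [0.4884, -0.3198, 0.1133]
tcp_rot: [-0.002, 0.989, 0.15, -0.002]
ft_force: [-0.3, 0.2, -0.3]
grip_width: 0.017
clock: 21.75
position: [0.491, -0.3211, 0.0528]
tcp_rot: [0.0, 0.989, 0.15, 0.0]
ft_force: [-1.0, 0.5, -0.6]
grip_width: 0.0172
```

```bash
python3 - <<'E'
from h import *
rel([.4898,-.3186,.0446])
E
```

```text
pos [ 0.491  -0.3211  0.0528] tool x yaw 17.28 tilt [ 0.001 -0.001 -1.   ] units [-0.015 -0.109  0.328]
```

```bash
python3 -m handwheel '[[0,-0.1,0.1,0],[0,0,0.1,0],[0,0,0.05,0],[0,0,0,0],[0,0,0,0]]'
python3 -m handwheel '[[0,0,0.05,0],[0,0,0.03,0],[0,0,0,0],[0,0,0,0]]'
```

```text
clock: 22.25
position: [0.4896, -0.3185, 0.046]
tcp_rot: [0.0, 0.989, 0.15, 0.0]
ft_force: [0.2, 0.4, -1.9]
grip_width: 0.0172
clock: 22.65
position: [0.49, -0.3187, 0.0451]
tcp_rot: [0.0, 0.989, 0.15, 0.0]
ft_force: [-1.6, 1.9, 4.7]
grip_width: 0.0171
```

```bash
python3 -m handwheel '[[0,0,0,0],[0,0,0,0],[0,0,0,0],[0,0,-0.3,0],[0,0,-0.7,0],[0,0,-1,0],[0,0,-1,0],[0,0,-1,0]]' -0.25
python3 -m handwheel '[[0,-0.6,-1,0],[0,-0.6,-1,0],[0,0,-1,0],[0,0,0,0],[0,0,0,0],[0,0,0,0]]'
python3 - <<'E'
from h import *
w=cap('wrist');s=cap('side')['img'][:,:,::-1]
a=cv2.resize(w['img'][100:292,100:400,::-1],(450,288));b=cv2.resize(s[140:260,150:390],(700,300),interpolation=cv2.INTER_CUBIC)
o=np.zeros((590,700,3),np.uint8);o[:288,:450]=a;o[290:]=b;cv2.imwrite('pics/f.png',o);print(bot.sense()['clock'],bot.sense()['position'])
np.save('w7.npy',w,allow_pickle=True)
E
```

```text
clock: 23.45
position: [0.4897, -0.3183, 0.1453]
tcp_rot: [0.0, 0.989, 0.15, 0.0]
ft_force: [0.3, 0.2, 0.4]
grip_width: 0.0322
clock: 24.05
position: [0.4798, -0.2897, 0.2179]
tcp_rot: [-0.001, 0.989, 0.15, -0.001]
ft_force: [-0.3, -0.3, -0.9]
grip_width: 0.0318
24.15 [ 0.47970982 -0.28963114  0.21743843]
```

View pics/f.png

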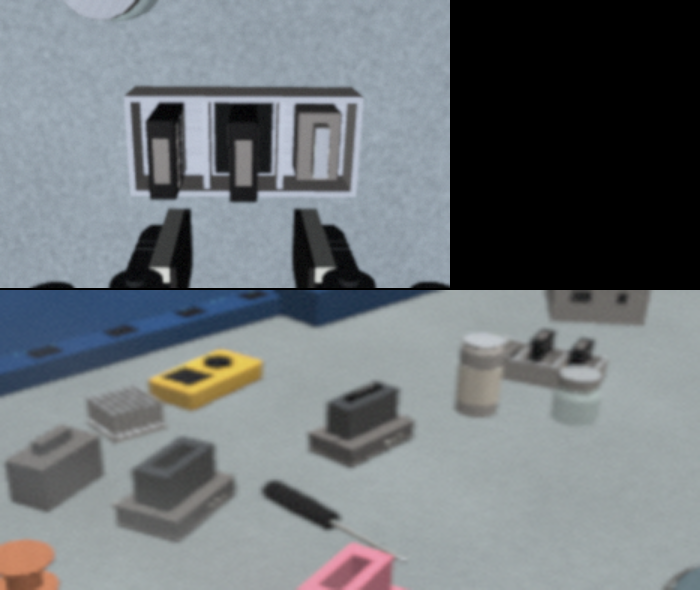

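The composite's wrist crop shows the cartridge upright on the pad in the middle bay (243,160), level with the spare. Its side crop shows the cover standing upright (55,465), the emptied dock (180,480), the slim dock with its cartridge in place, and the bystanders where they were. One numeric check, then I hand in.

```bash
python3 - <<'E'
from h import *
w=np.load('w7.npy',allow_pickle=True).item()
P=np.array([onz(w,100+u*2/3,100+v*2/3,.068)[:2] for u,v in [(230,136),(259,136),(257,201),(231,201)]]).mean(0)
d=P-np.array([.490,-.3186]);a=np.radians(17.2);print('tray x,y offset mm',1e3*(d@[np.cos(a),np.sin(a)]),1e3*(d@[-np.sin(a),np.cos(a)]))
bot.finish_job();print(bot.sense()['clock'])
E
```

```text
tray x,y offset mm -0.13215773734197075 -4.235264570235493
the job is handed in; nothing more can be done
the job is handed in; nothing more can be done
```

The job is done and handed in at about 24 s of the 64 s allowed; `finish_job` gives no verdict, so what follows rests on my own checks.

- **Cover:** I lifted it straight up off the dock and stood it on a clear patch about 0.14 m from the dock. The last side view shows it upright there, and I had let it go before touching the cartridge.
- **Cartridge:** I pressed it down with shut fingers to about 11 N at the bottom stop, and a wrist view showed it had sprung up before I gripped it. I then drew it out and set it down at about 5 N contact in the middle bay.
- **Final position:** By the last wrist image it stands upright, about 0 mm (tray x) and -4 mm (tray y) from the tray centre, against limits of 16 and 12 mm. The commanded position at release suggested under 1 mm in y. I took the difference as pixel-reading error and did not measure again.
- **Everything else:** In the same image the spare and the adapter are in place. In the side view the slim cartridge still looks latched, and the multimeter, heat sink, can, jar, screwdriver and spool are where they were. I judged all of these by eye. The dock sled's position can't be read directly; the cartridge was seen up and nothing pressed the sled again.
- **Robot:** The gripper was clear above the tray and touching nothing at hand-in. No check failed.

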